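# Start the village mill with its press-and-turn key

## Task

Push the rubbing stone off the mill's key switch, along the top of the grey control box, so that it ends up lying flat on the box well clear of the switch. Then take the big key out of its wooden block, find the keyhole with it, press it down against the spring, turn it a quarter turn clockwise (seen from above) to on, as far as it goes, and leave it in the switch. Leave the bowl, the mug and the jar where they are.

Things in the scene. Friction and masses are not known exactly. Their poses are not given: they have to be found in the camera images.
- box: Grey steel control box fixed to the table, 170 (x) x 400 (y) x 70 mm high; origin at the centre of its underside, z up. Switch towards its +y end, an aluminium plate 90 (x) x 100 (y) mm raised 2 mm; the -y end of the top is bare and flat. The switch's mounting is slotted: the real keyhole is off switch_mid by up to 9 mm either way along the box's y, not measured: feel or look for it.
- switch_mid (a point): Nominal middle of the key switch, 80 mm along the box's +y, at the plate's upper face (72 mm above the table); axes as the box. Keyhole: slot through the 8 mm plate, 33 mm along the box's x, 11 mm along its y, bevelled 1.5 mm; its x and direction are true, its y only within 9 mm. Under it, 24 mm below the plate's face, lies the floor of a sprung barrel.
- barrel (a joint): Barrel angle, rad: 0 off (start, slot along the box's x), grows clockwise seen from above, stop at 1.57 = on. About 0.1 rad play on the key, 0.08 N m friction, stays put. Its floor sinks up to 12 mm under the key (5 N at first, 10 N at the end). The key cannot turn until it sinks 8 mm, when the blade is under the plate; turned over 0.4 rad, the plate holds it in even when let go.
- key_grip (a point): Centre of the bow (flat grip) of the loose steel key, 68 mm above its tip. Key 88 mm long, 90 g, standing upright in the wooden block, bow up, the same when turned half round. Axes: z from tip to bow, x along the width, y along the thickness. Bow 44 (x) x 12 (y) x 40 mm (z), from 48 to 88 mm above the tip.
- key_tip (a point): Centre of the end of the key's blade, 68 mm below key_grip; axes as the key. Blade 30 (x) x 8 (y) mm, 24 mm long, its last 6 mm stepped down to 26 x 6 mm; from 24 to 48 mm above the tip a round neck 8 mm thick.
- block: Dark wooden key block fixed to the table, 90 (x) x 100 (y) x 36 mm high, origin at the centre of its underside; the key's blade stands loosely in a slot 34 x 12 mm along its x in the middle of its top, 24 mm deep.
- stone_mid (a point): Centre of the loose rubbing stone, a grey loaf-shaped stone 96 (x) x 120 (y) x 42 mm (z) of about 0.8 kg with rounded edges, its z up, which lies flat on the key switch at the start, hiding it; too broad to grasp well.
- bowl: Brown clay bowl, 150 mm across, 55 mm high, standing loose; origin at the centre of its underside. A bystander.
- mug: White mug, 76 mm across, 80 mm high with a handle at its +y, standing loose; origin at the centre of its underside. A bystander.
- jar: Glass jar with a metal cap, 72 mm across, 90 mm high, standing loose; origin at the centre of its underside. A bystander.
Mind the look-alikes: they are no part of the job. Of the things that look like the part that bears key_grip, the middle-sized one is meant.

How it is judged:
On the way, in this order (a step that is already met when the one before it is completed fails the run):
1. the stone is clear of the key switch (horizontal distance between stone_mid and switch_mid above 0.105 m), for 0.2 s.
2. the key's blade is pushed into the keyhole, still at off (z of key_tip in the frame of switch_mid below -0.018 m and horizontal distance between key_tip and switch_mid below 0.02 m and value of joint barrel below 0.3 rad), for 0.1 s.
3. the key is turned to on (value of joint barrel above 1.4 rad), for 0.2 s.
At the end, for the whole second after the job is handed in: Barrel above 1.4 rad; key at rest in the keyhole, its tip over 26 mm below the plate's face, within 20 mm of switch_mid, upright within 0.3 rad; stone at rest, flat (0.1 rad) on the control box, its centre over 105 mm from switch_mid horizontally (value of joint barrel above 1.4 rad and z of key_tip in the frame of switch_mid below -0.026 m and horizontal distance between key_tip and switch_mid below 0.02 m and angle between key_tip's own z axis and vertical below 0.3 rad and linear speed of each of key, stone below 0.02 m/s and horizontal distance between stone_mid and switch_mid above 0.105 m and z of stone_mid in the frame of box between 0.085 and 0.099 m and angle between stone_mid's own z axis and vertical below 0.1 rad); the robot touches nothing.
It fails at once if a bystander (bowl, mug or jar) is moved by more than 30 mm (distance of any of bowl, mug, jar from where it was at the start of the episode above 0.03 m).
It also fails if it takes over 72 s, if anything falls off the work surface, if the arm or the gripper's body presses on something with over 40 N, if the wrist force passes 120 N, or if a joint passes its speed limit or range.

## Robot

A 7-joint arm with a two-finger parallel gripper is mounted at the origin on the work surface. World frame = base frame: x ahead of the robot, y to its left, z up, the work surface at z = 0. Lengths are in m, angles in rad, forces in N, time in s.
With the tool pointing down it reaches from about 0.425 to 0.925 m from the base axis. Payload 6.8 kg.
Tool frame: the origin (TCP) lies at the very end of the fingers, on their centre line; the grasp point (between the pads) lies 19 mm behind it; z points along the fingers, y is the line along which they close (so a half turn about z gives the same grasp; the last joint's range is limited). The gripper opens to 88 mm and grips with 3 to 60 N. Pads are 20 mm wide; open, the fingers measure 115 mm over their backs; the gripper's body (75 mm by 178 mm) begins 61 mm behind the grasp point.
Start: joints at [-0.108, 0.477, 0.022, 1.555, -0.011, 1.109, -0.083], TCP at [0.675, 0, 0.223] pointing down, gripper open.
Joint ranges: [-2.96, 2.96], [-0.34, 2.1], [-1.41, 1.46], [0.24, 2.44], [-1.37, 4.51], [0.17, 1.92], [-2.96, 2.96]. Speed limits (rad/s): [2.39, 2.39, 3.14, 3.14, 3.14, 3.14, 3.14].

## Interface

Orientations are given as a unit quaternion [w, x, y, z].
In Python, from rig import arm gives the robot as it stands. Calls block until the motion is done:
- arm.goto(position, orientation): joint-space move of the TCP to a pose.
- arm.move_l(position, rot=None, velocity=0.15, force_limit=None): straight line of the TCP; rot=None keeps the orientation; velocity is the mean speed in m/s. With force_limit (N) it stops when the force on the tool has changed by that much, and returns True; else False.
- arm.move_j(angles): joint-space move.
- arm.move_gripper(opening, newtons=None): opening from 0.0 (shut) to 1.0 (fully open); newtons is the grip in N (None keeps the last); returns when the fingers have stopped.
- arm.sleep(seconds).
- arm.ik(position, orientation): joint angles nearest the present ones, or None.
- arm.read_camera(name): name is "scene" or "side" or "wrist"; returns a dict with "color" (420x560x3 uint8, blue, green, red), "vertical_fov" (degrees; the focal length in pixels is half the picture's height over the tangent of half this angle, whatever the lens; pixels are square), "cx", "cy" (the principal point, pixels), "dist_coeffs" ([k1, k2, p1, p2, k3] as OpenCV has them; the pictures are not rectified), "cam_to_world" (4x4, takes a point from camera to world coordinates). Camera axes: x right, y down, z forward; pixel columns grow to the right and rows downward; lengths in m; the calibration is good to about 2 mm. A picture is of the moment at which its call begins. There is no depth.
A pose or a line that the arm cannot do raises arm.MotionError and nothing moves.
- arm.close_job(): hands the job in; it is judged then, once.
Readings, each from a call of its own:
- arm.current_time_s(): time.
- arm.current_joint_pos(): joint angles.
- arm.current_joint_vel(): joint speeds.
- arm.current_joint_efforts(): joint torques, N m.
- arm.current_eef_pos(): TCP position.
- arm.current_eef_rot(): TCP orientation.
- arm.current_ft_force(): force on the tool from outside, world axes, zero at the start.
- arm.current_torque(): the same for the moment, N m.
- arm.current_grip_width(): opening from 0.0 (shut) to 1.0 (fully open).
- arm.current_grip_force(): force on a finger pad.
Only numpy, scipy, OpenCV 4.12 (cv2) and the standard library are available. Lean on these libraries where they do the work, as an engineer would, in place of code of your own. Each camera call takes 0.05 s, during which the arm holds its last target. There are 200 camera calls.

## Working session

There is one attempt and no reset: what is moved stays moved. The work goes in short steps, each a Python script; the robot and the scene stay as the last script left them, time stands still between calls to the robot, and variables do not carry over. Pictures are saved under pics/ and viewed, at most 10 in all, crops included, and the job is handed in when it is done.

```bash
ls; mkdir -p pics
cat > h.py <<'E'
import numpy as np, cv2
from rig import arm
def cam(n,save=None):
    c=arm.read_camera(n)
    if save: cv2.imwrite('pics/'+save,c['color'])
    h=c['color'].shape[0]; f=h/2/np.tan(np.radians(c['vertical_fov'])/2)
    c['K']=np.array([[f,0,c['cx']],[0,f,c['cy']],[0,0,1]]); c['D']=np.array(c['dist_coeffs'],float); c['T']=np.array(c['cam_to_world'])
    return c
def ray(c,uv):
    p=cv2.undistortPoints(np.array(uv,float).reshape(-1,1,2),c['K'],c['D']).reshape(-1,2)
    d=np.c_[p,np.ones(len(p))]@c['T'][:3,:3].T
    return c['T'][:3,3],d
def onz(c,uv,z):
    o,d=ray(c,uv); return o+d*((z-o[2])/d[:,2])[:,None]
def proj(c,P):
    T=np.linalg.inv(c['T']); return cv2.projectPoints(np.array(P,float).reshape(-1,1,3),cv2.Rodrigues(T[:3,:3])[0],T[:3,3],c['K'],c['D'])[0].reshape(-1,2)
def q(yaw): # tool down, tool y axis at angle: R=Rz(yaw)*Rx(pi)
    return [0,np.cos(yaw/2),np.sin(yaw/2),0]
E
python3 - <<'E'
from h import *
for n in ['scene','side','wrist']:
    c=cam(n,n+'0.png'); print(n,c['T'].round(3).tolist(),c['vertical_fov'])
print(arm.current_eef_rot(),arm.current_time_s())
a=[cv2.imread(f'pics/{n}0.png') for n in ['scene','side']]
E
```

```text
pics
scene [[-0.875, 0.312, -0.37, 1.088], [0.484, 0.548, -0.682, 0.91], [-0.01, -0.776, -0.631, 0.911], [0.0, 0.0, 0.0, 1.0]] 44.424168054095226
side [[-0.77, -0.44, 0.461, 0.02], [-0.637, 0.54, -0.55, 0.682], [-0.007, -0.718, -0.696, 0.961], [0.0, 0.0, 0.0, 1.0]] 47.979893507886636
wrist [[1.0, -0.0, -0.002, 0.676], [-0.001, -0.969, -0.246, 0.066], [-0.002, 0.246, -0.969, 0.384], [0.0, 0.0, 0.0, 1.0]] 63.438450039132896
[-4.53868690e-04  7.07100552e-01  7.07112664e-01 -5.32338976e-04] 0.15
```

View pics/scene0.png

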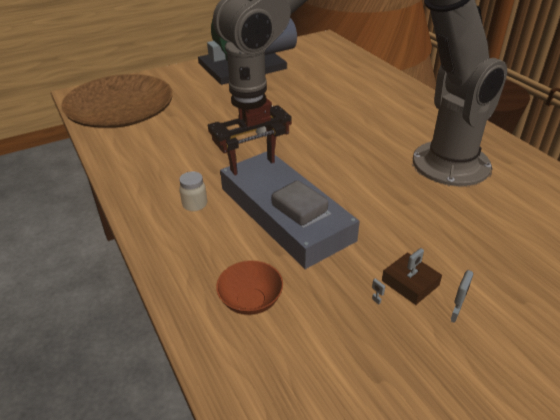

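View pics/side0.png

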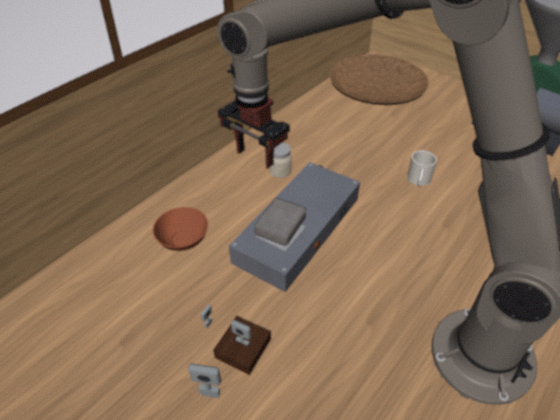

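Run:
```python
from h import *
a=cv2.imread('pics/scene0.png'); b=cv2.imread('pics/side0.png')
A=cv2.resize(a[140:330,180:480],None,fx=2.66,fy=2.66,interpolation=cv2.INTER_CUBIC)
cv2.imwrite('pics/ca.png',A[:600,:800])
B=cv2.resize(b[150:405,150:380],None,fx=2.35,fy=2.35,interpolation=cv2.INTER_CUBIC)
cv2.imwrite('pics/cb.png',B[:600,:800])
```

```text
(no output)
```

View pics/ca.png

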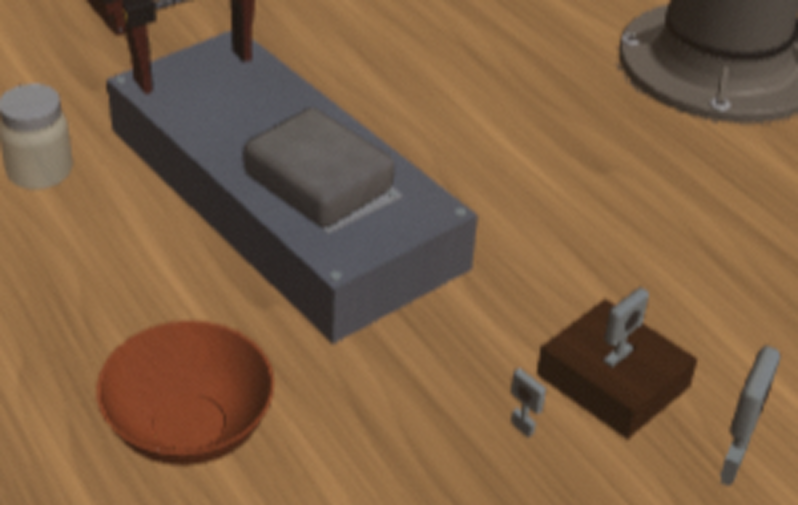

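View pics/cb.png

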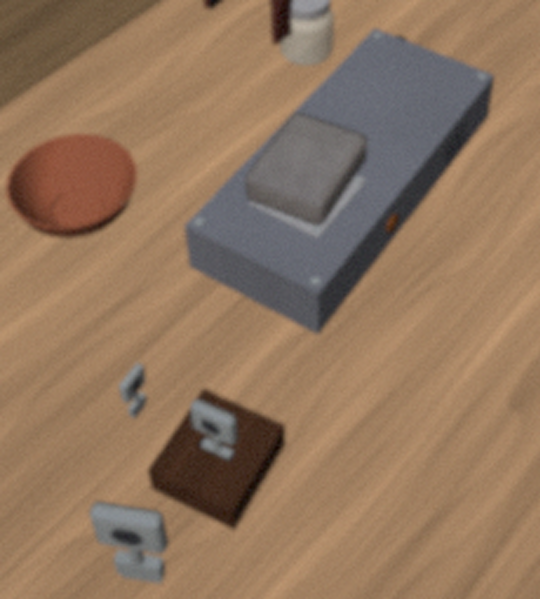

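Run:
```python
from h import *
S=lambda L:np.array(L)/2.66+[180,140]
D=lambda L:np.array(L)/2.35+[150,150]
cs=cam('scene');cd=cam('side')
for n,c,L,z in [('box',cs,S([(335,288),(476,215),(251,33),(108,82)]),.07),('box',cd,D([(188,228),(320,292),(491,75),(375,33)]),.07),
 ('block',cs,S([(540,349),(606,300),(696,362),(629,410)]),.036),('block',cd,D([(205,391),(284,430),(236,506),(152,468)]),.036),
 ('bowtop',cs,S([(614,308),(648,290)]),.10),('bowtop',cd,D([(193,402),(236,418)]),.10),
 ('stonetop',cs,S([(252,146),(316,108),(394,160),(330,200)]),.108),('stonetop',cd,D([(258,170),(300,116),(366,138),(325,198)]),.108)]:
    p=onz(c,L,z)[:,:2]; e=np.diff(np.r_[p,p[:1]],axis=0)
    print(n,p.round(3).tolist(),p.mean(0).round(4),np.linalg.norm(e,axis=1).round(3),np.degrees(np.arctan2(e[:,1],e[:,0])).round(1))
```

```text
box [[0.624, 0.168], [0.459, 0.149], [0.496, -0.228], [0.672, -0.221]] [ 0.5629 -0.033 ] [0.167 0.379 0.177 0.392] [-173.4  -84.5    2.5   97. ]
box [[0.621, 0.166], [0.457, 0.143], [0.506, -0.249], [0.666, -0.224]] [ 0.5623 -0.0412] [0.165 0.395 0.162 0.393] [-172.1  -83.     8.8   96.6]
block [[0.49, 0.292], [0.4, 0.273], [0.382, 0.37], [0.468, 0.384]] [0.435  0.3298] [0.091 0.099 0.087 0.094] [-167.8  100.4    9.1  -76.8]
block [[0.484, 0.288], [0.396, 0.272], [0.379, 0.359], [0.464, 0.38]] [0.4308 0.3247] [0.089 0.089 0.088 0.095] [-169.6  101.3   14.   -78.1]
bowtop [[0.451, 0.33], [0.412, 0.327]] [0.4314 0.3287] [0.039 0.039] [-176.1    3.9]
bowtop [[0.452, 0.331], [0.411, 0.318]] [0.4316 0.3243] [0.043 0.043] [-163.2   16.8]
stonetop [[0.614, -0.004], [0.53, -0.027], [0.508, 0.081], [0.59, 0.101]] [0.5607 0.0377] [0.087 0.11  0.085 0.108] [-165.   101.6   13.9  -77.3]
stonetop [[0.594, 0.08], [0.614, -0.013], [0.534, -0.032], [0.513, 0.067]] [0.5638 0.0254] [0.096 0.081 0.101 0.083] [ -78.2 -166.7  102.3    9.6]
```

```bash
cat >> h.py <<'E'
BC=np.array([.5625,-.037]); BY=np.radians(7.)
def bx(x,y,c=None):
    c=BC if c is None else c
    return c+x*np.array([np.cos(BY),np.sin(BY)])+y*np.array([-np.sin(BY),np.cos(BY)])
E
python3 - <<'E'
from h import *
Q=q(BY+np.pi/2)
arm.move_gripper(.7)
arm.goto([*bx(0,.17),.16],Q)
arm.move_l([*bx(0,.17),.083],force_limit=8)
print(arm.current_eef_pos())
print(arm.move_l([*bx(0,-.022),.083],velocity=.08,force_limit=30),arm.current_ft_force())
print(arm.current_eef_pos(),arm.current_ft_force())
arm.move_l([*bx(0,.0),.083]); 
arm.move_l([*bx(0,.03),.30],velocity=.25)
cam('wrist','w1.png'); print(arm.current_time_s())
E
```

```text
[0.54282249 0.1313654  0.08353921]
False [-1.493489    1.81472427 -1.38004032]
[ 0.56519305 -0.05866078  0.08306736] [-1.493489    1.81472427 -1.38004032]
6.2583
```

View pics/w1.png

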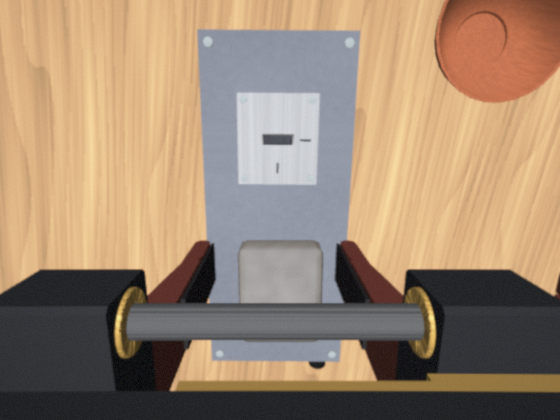

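Run:
```python
from h import *
c=cam('wrist'); I=c['color']; g=cv2.cvtColor(I,cv2.COLOR_BGR2GRAY)
m=np.zeros_like(g); m[125:155,255:297]=(g[125:155,255:297]<110)*255
k=max(cv2.findContours(m,0,1)[0],key=cv2.contourArea)
r=cv2.minAreaRect(k); p=onz(c,cv2.boxPoints(r),.072)[:,:2]; e=np.diff(p,axis=0)
print('slot',r,p.mean(0),np.linalg.norm(e,axis=1),np.degrees(np.arctan2(e[:,1],e[:,0])))
P=onz(c,[(237,93),(320,93),(318.5,185),(239,185)],.072)[:,:2]; e=np.diff(P,axis=0)
print('plate',P.mean(0),np.linalg.norm(e,axis=1),np.degrees(np.arctan2(e[:,1],e[:,0])))
B=onz(c,[(198,30),(360,31)],.07)[:,:2];e=B[1]-B[0];print('boxend',B,B.mean(0),np.linalg.norm(e),np.degrees(np.arctan2(e[1],e[0])))
B=onz(c,[(213,361),(341,361)],.07)[:,:2];print('box-end',B,B.mean(0))
s=onz(c,[(240,245),(321,245)],.105)[:,:2];print('stone edge',s,s.mean(0),arm.current_eef_pos())
# go look at the key
Q=q(np.radians(12)+np.pi/2)
kx=np.array([.4315,.327])
from itertools import product
for yaw,off in [(102,-.08),(102,-.04),(-78,.0),(12,0)]:
    print(yaw,off,arm.ik([kx[0],kx[1]+off,.25],q(np.radians(yaw))))
```

```text
slot ((277.5, 139.0), (8.0, 27.0), 90.0) [0.554859   0.04414608] [0.03011769 0.0087436  0.03029186] [   6.93023267  -82.38949537 -173.06466783]
plate [0.55630013 0.04262688] [0.08984144 0.10060333 0.09195345] [   6.9032279   -82.15218723 -173.03725722]
boxend [[0.45906205 0.1440934 ]
 [0.62666323 0.16332795]] [0.54286264 0.15371067] 0.16870128157347622 6.546837600714852
box-end [[ 0.50502682 -0.25358682]
 [ 0.67412265 -0.2325258 ]] [ 0.58957474 -0.24305631]
stone edge [[ 0.52742557 -0.07364703]
 [ 0.61642411 -0.06270832]] [ 0.57192484 -0.06817767] [ 0.55795769 -0.0077332   0.29817553]
102 -0.08 [-0.42439025  0.16961563 -0.24778228  1.92517512  0.04768058  1.05237736
 -0.48295771]
102 -0.04 [-0.47531018  0.20718732 -0.26717668  1.87975921  0.06220441  1.06262253
 -0.55789075]
-78 0.0 [ 0.13774174  0.46845461 -1.17639829  1.79015687  0.46391503  1.19877647
  2.17452953]
12 0 [-0.65073105  0.23729486 -0.1336583   1.83703625  0.03572752  1.06956946
 -2.1592161 ]
```

Run:
```python
from h import *
Q=q(np.radians(192))
arm.move_gripper(.6)
arm.goto([.47,.333,.22],Q)
c=cam('wrist','w2.png'); print(arm.current_time_s(), arm.current_eef_pos(),proj(c,[.4315,.327,.1]),proj(c,[.4315,.327,.036]))
```

```text
8.0917 [0.47121011 0.33158908 0.2201903 ] [[280.47948955 158.86481868]] [[279.50107263 152.97049979]]
```

View pics/w2.png

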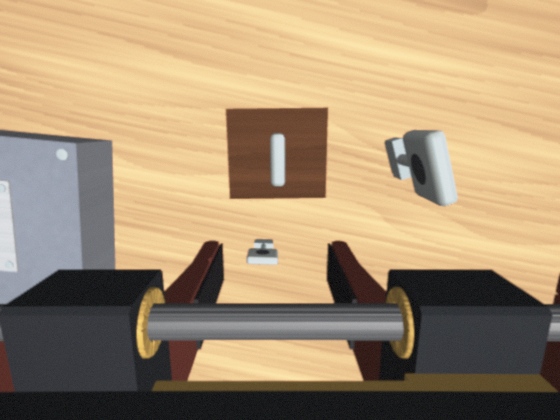

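Run:
```python
from h import *
c=cam('wrist'); I=c['color']; h=cv2.cvtColor(I,cv2.COLOR_BGR2HSV)
m=np.zeros(h.shape[:2],np.uint8); s=(slice(112,195),slice(232,323)); m[s]=((h[s][...,2]>110)&(h[s][...,1]<90))*255
k=max(cv2.findContours(m,0,1)[0],key=cv2.contourArea); r=cv2.minAreaRect(k)
p=onz(c,cv2.boxPoints(r),.1)[:,:2]; e=np.diff(p,axis=0)
print(r,p.mean(0),np.linalg.norm(e,axis=1),np.degrees(np.arctan2(e[:,1],e[:,0])))
b=onz(c,[(227,109),(328,108),(326,197),(230,198)],.036)[:,:2]; e=np.diff(b,axis=0); print('block',b.mean(0),np.linalg.norm(e,axis=1),np.degrees(np.arctan2(e[:,1],e[:,0])))
# large key: top centre by triangulation scene+side
cs=cam('scene');cd=cam('side')
def tri(a,b):
    o1,d1=ray(cs,[a]);o2,d2=ray(cd,[b]);t=np.linalg.lstsq(np.c_[d1[0],-d2[0]],o2-o1,rcond=None)[0];return o1+t[0]*d1[0],o2+t[1]*d2[0]
print(tri(np.array([770,350])/2.66+[180,140],np.array([164,514])/2.35+150), tri(np.array([727,480])/2.66+[180,140],np.array([140,578])/2.35+150))
```

```text
((277.4999694824219, 159.49998474121094), (52.99999237060547, 14.999998092651367), 90.0) [0.43306854 0.32465233] [0.01215138 0.04342423 0.01262905] [101.76158427  12.1904381  -78.23109736]
block [0.43346559 0.32543083] [0.09857757 0.08854192 0.09994646] [102.30043507  12.65399505 -77.62063291]
(array([0.38607586, 0.43780413, 0.11475131]), array([0.38770669, 0.43051189, 0.1176377 ])) (array([ 0.4146785 ,  0.45521138, -0.01032517]), array([ 0.41546561,  0.45171253, -0.00917351]))
```

Run:
```python
from h import *
Q=q(np.radians(192.2)); k=[.4331,.3247]
arm.move_l([*k,.14],Q,velocity=.2)
print(arm.move_l([*k,.061],velocity=.12,force_limit=8),arm.current_eef_pos())
arm.move_gripper(0,50); print(arm.current_grip_width()*88,arm.current_grip_force(),arm.current_eef_pos())
arm.move_l([*k,.16],velocity=.1)
print(arm.current_grip_width()*88,arm.current_ft_force(),arm.current_time_s())
s=np.array([.5555,.0437])
arm.goto([*s,.18],q(np.radians(187)))
print(arm.current_eef_pos(),arm.current_joint_pos(),arm.current_time_s())
arm.sleep(.3); cam('wrist','w3.png');
```

```text
False [0.43360482 0.32523627 0.06166331]
12.096611910877893 50.00026345252991 [0.43314926 0.32472721 0.06108505]
11.782407672572615 [-0.02350803 -0.18513066 -0.66805039] 11.4917
[0.55509501 0.04573867 0.17985032] [ 0.08719969  0.35391229 -0.34733565  1.86548793  0.1444922   0.94687129
  1.37054077] 12.6667
```

View pics/w3.png

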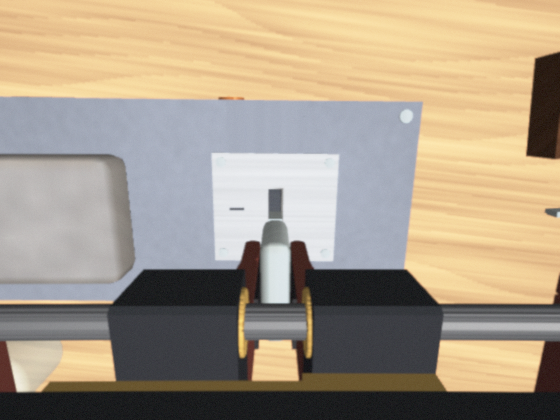

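Run:
```python
from h import *
c=cam('wrist'); g=cv2.cvtColor(c['color'],cv2.COLOR_BGR2GRAY)
tcp=arm.current_eef_pos(); R=np.array([[np.cos(BY),np.sin(BY)],[-np.sin(BY),np.cos(BY)]])
f=lambda P:(P[:,:2]-tcp[:2])@R.T*1000
row=g[192:212,255:297].astype(float).mean(0); 
t=(row.max()+row.min())/2; i=np.where(row<t)[0]+255; print('slot cols',i.min(),i.max(),row.round().astype(int))
u=(i.min()+i.max())/2
print('slot y',f(onz(c,[(u,200),(i.min()-.5,200),(i.max()+.5,200)],.072)))
P=onz(c,[(212,153),(338,153),(334,261),(215,261)],.072);print('plate mm in box axes rel tcp',f(P),f(P).mean(0))
col=g[175:215,272:280].mean(1); print('slot far end',col.round().astype(int), f(onz(c,[(u,188)],.072)))
b=g[230:300,250:302].astype(float); 
print('bow row 240',g[240,250:302].tolist()); 
print('bow', f(onz(c,[(275.5,240)],tcp[2]+.039)), f(onz(c,[(262,260),(290,260)],tcp[2]+.039)))
```

```text
slot cols 269 282 [231 231 231 231 231 231 231 231 231 231 231 231 224 183 126  98  96  96
  96  96  96  96  96  96  94  92 110 148 190 221 230 231 231 231 231 231
 231 231 231 231 231 231]
slot y [[-7.56922763 -0.28201248]
 [-7.56565972 -5.98006995]
 [-7.57270066  5.41605354]]
plate mm in box axes rel tcp [[-45.29537195 -50.249266  ]
 [-45.35789275  48.81491569]
 [ 45.51420426  49.61427518]
 [ 45.57474684 -51.76097103]] [ 0.1089216  -0.89526154]
slot far end [236 233 230 230 230 231 232 233 233 232 231 229 223 196 131  96  93  93
  95  96  97  96  95  95  95  95  96  96  95  96  95  96  96  96  95  96
 101 106 107 108] [[-17.46361061  -0.29316558]]
bow row 240 [177, 165, 160, 163, 166, 179, 193, 210, 220, 226, 222, 183, 126, 105, 101, 107, 105, 107, 108, 107, 108, 111, 111, 112, 116, 115, 118, 123, 123, 123, 126, 132, 135, 140, 144, 148, 153, 163, 186, 219, 227, 223, 218, 198, 178, 164, 162, 161, 167, 178, 190, 207]
bow [[-23.37636197  -0.59573887]] [[-15.18122631  -5.83871666]
 [-15.18789031   5.0546481 ]]
```

Run:
```python
from h import *
t=arm.current_eef_pos(); print(t)
xy=t[:2]+np.array([-np.sin(BY),np.cos(BY)])*(-.0000); Q=q(np.radians(187))
arm.move_l([*xy,.128],Q,velocity=.1); arm.sleep(.2); print(arm.current_eef_pos())
f0=arm.current_ft_force()
print(arm.move_l([*xy,.099],velocity=.025,force_limit=6),arm.current_eef_pos(),arm.current_ft_force()-f0,arm.current_grip_width()*88,arm.current_time_s())
```

```text
[0.55539628 0.04424962 0.1799818 ]
[0.55591803 0.04429563 0.12872966]
False [0.55552968 0.04431771 0.09917213] [ 0.06408896 -1.08703068 -0.79215965] 12.027844407760307 15.2417
```

In cleanly. Press and turn.

Run:
```python
from h import *
t=arm.current_eef_pos(); xy=[.5554,.0443]
f0=arm.current_ft_force(); arm.sleep(.2)
print(arm.move_l([*xy,.0862],velocity=.025,force_limit=18),arm.current_eef_pos(),arm.current_ft_force()-f0)
for a in [15,30,45,60,75,90,95]:
    hit=arm.move_l([*xy,.0862],q(np.radians(187-a)),velocity=.05,force_limit=30)
    print(a,hit,arm.current_eef_pos().round(4),(arm.current_ft_force()-f0).round(1),arm.current_torque().round(2),arm.current_time_s())
```

```text
False [0.55578173 0.04430297 0.08650756] [-1.33584191  0.02574539  7.96744484]
15 False [0.5557 0.0441 0.0865] [-1.  -1.7  8.8] [-0.11  0.39 -0.04] 16.5083
30 False [0.5556 0.0438 0.0865] [-1.8 -1.   9. ] [-0.42  0.32 -0.03] 16.9167
45 False [0.5555 0.0435 0.0864] [-1.2 -1.5  8.7] [-0.49  0.43  0.  ] 17.325
60 False [0.5552 0.0433 0.0863] [-1.5 -1.   8.1] [-0.65  0.58 -0.  ] 17.7333
75 False [0.555  0.0431 0.0863] [-2.1 -2.3  9.3] [-0.72  0.72  0.06] 18.1417
90 False [0.5547 0.043  0.0861] [-2.4 -2.1  8.9] [-0.8   0.87  0.04] 18.55
95 False [0.5545 0.0431 0.0861] [-2.8 -2.2  8. ] [-0.73  0.94 -0.03] 18.8
```

Run:
```python
from h import *
xy=[.5554,.0443]
for a in [98,101,104]:
    arm.move_l([*xy,.0862],q(np.radians(187-a)),velocity=.05,force_limit=30); arm.sleep(.2)
    r=arm.current_eef_rot(); print(a,187-np.degrees(2*np.arctan2(r[2],r[1])),arm.current_eef_pos().round(4),arm.current_ft_force().round(1),arm.current_torque().round(2),arm.current_grip_width()*88)
```

```text
98 97.96089476454402 [0.5544 0.0431 0.086 ] [-3.3 -2.4  6.1] [-0.78  0.99  0.35] 11.862264304374467
101 100.87661787554939 [0.5544 0.0431 0.0861] [-3.  -2.7  6. ] [-0.81  0.97  0.86] 11.996776300879073
104 103.81789780366041 [0.5544 0.0431 0.086 ] [-4.4 -3.7  7.6] [-0.84  0.92  1.15] 12.062976992887384
```

Run:
```python
from h import *
xy=arm.current_eef_pos()[:2]
arm.move_l([*xy,.0862],q(np.radians(187-99)),velocity=.05)
arm.move_gripper(.5); arm.sleep(.2)
p=arm.current_eef_pos(); arm.move_l([*p[:2],.17],velocity=.1)
arm.move_l([*bx(0,.05),.30],velocity=.2); arm.sleep(.2)
c=cam('wrist','w4.png'); print(arm.current_time_s(),arm.current_ft_force())
a=cam('scene')['color'][140:330,180:480]
A=cv2.resize(a,None,fx=1.5,fy=1.5)
o=np.zeros((420,560+450,3),np.uint8);o[:,:560]=c['color'];o[:A.shape[0],560:]=A
cv2.imwrite('pics/f.png',cv2.resize(o,None,fx=.79,fy=.79))
```

```text
23.3417 [0.84455863 0.10131402 0.61737271]
```

View pics/f.png

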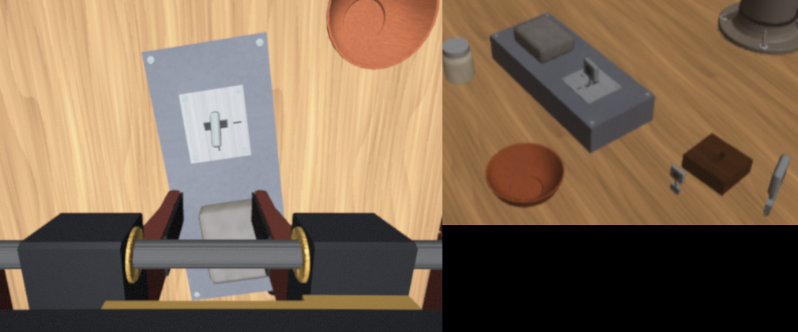

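```bash
python3 -c "
from h import *
print(arm.close_job())"
```

```text
the job is handed in; nothing more can be done
None
```

I handed the job in after about 23 s of the 72 s allowed. The stone lies flat at the bare end of the box, and the key is in the switch, pressed in and turned clockwise until I felt the stop. The arm is clear, and the bowl, mug and jar were not touched. The call returned no verdict, so the result is not confirmed.

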